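Clear the cooler's lid and hold it open

TASK

Three chips of a broken porcelain mortar lie on the shut lid of the tube cooler: using the scraper block, sweep them all off the lid into the steel tray beside it, without touching them with the gripper or raising the lid while any is still on it. Put the scraper down on the open bench clear of the other things and let go of it, then raise the lid with the gripper and finish still holding it open, steady at 45 degrees (it falls shut if let go, and nothing else may prop it). Leave the other things on the bench where they stand.

Things in the scene. Friction and masses are not known exactly. Their poses are not given: they have to be found in the camera images.
- cooler: Tube cooler: white open-topped box fixed to the bench, 170 x 210 mm (its x, y), 80 mm high, closed by a flat grey lid. Origin: centre of its underside, on the bench; z up, x from its front (the side near the robot, with the lid's bar) to its back (the hinge), y to the left along the front. The closed lid covers x -85..+85 mm, y -115..+115 mm and its flat top is 90 mm above the bench.
- lid (a joint): Opening angle of the cooler's lid, rad: 0 = shut, grows as the front edge rises (0.785 = 45 degrees), stop at 1.2. The hinge runs along the cooler's back edge. The lid weighs about 0.35 to 0.7 kg and falls shut from every angle when let go.
- lid_bar (a point): Middle of the round steel bar (12 mm diameter, along the cooler's y, free for 140 mm between its two brackets) in front of the lid, level with the shut lid's mid-thickness, 85 mm above the bench when shut. Its axis lies 50 mm ahead of the lid's front edge, so there is a 44 mm gap behind the bar, and 220 mm from the hinge axis.
- lid_hinge (a point): Point of the lid's hinge axis, at mid-width, 85 mm behind the cooler's origin (its +x) and 85 mm above the bench. The axis is the cooler's y.
- tray: Shallow open steel tray fixed to the bench close along one side of the cooler (left or right, it varies), 170 x 110 mm (x, y parallel to the cooler's), walls 30 mm high and 3 mm thick. Origin: centre of its underside. The lid's side edge overhangs its nearer wall by a few mm.
- scraper: Scraper block standing on the bench: black rubber foot 130 x 30 mm (its x, y), 16 mm high, with a grey plastic grip rib 110 mm long (x), 20 mm thick (y) rising from the foot's top to 56 mm above its underside. 0.10 to 0.17 kg. Origin: centre of its underside. Starts near the robot on the left or right (the blue tube rack is on the other side).
- chip1: Loose white porcelain chip, 26 x 20 mm, 9 mm thick, 11 g, lying flat on the cooler's lid within 50 mm of its middle along x and 40 mm along y. Origin: centre of its underside.
- chip2: Loose white porcelain chip, 24 x 18 mm, 9 mm thick, 11 g, lying flat on the cooler's lid within 50 mm of its middle along x and 40 mm along y. Origin: centre of its underside.
- chip3: Loose white porcelain chip, 28 x 18 mm, 10 mm thick, 11 g, lying flat on the cooler's lid within 50 mm of its middle along x and 40 mm along y. Origin: centre of its underside.
- tiprack: Pipette-tip rack, grey plastic with a white top and small clear tips, 120 x 90 mm (its x, y), 54 mm high; stands upright on the bench right beside the cooler, on the side opposite the tray. Loose; leave alone.
- tuberack: Open blue tube rack with a few white tubes, 110 x 50 mm (its x, y), 42 mm high, on the bench near the robot, on the side opposite the scraper. Loose; leave alone.
- dish: Clear lidded culture dish, 91 mm across, 18 mm high, on the bench between the robot and the cooler, partly under the bar. Loose; leave alone.
- reagent: Glass bottle 66 mm across, about 140 mm high, on the bench beyond the cooler, right. Loose; leave alone.
- washbottle: White wash bottle 70 mm across, 195 mm high with its spout, on the bench beyond the cooler, left. Loose; leave alone.
- beaker: Glass beaker 70 mm across, 85 mm high, on the bench on the left. Loose; leave alone.
- tipbox: Clear box with a green lid, 102 x 62 mm, 65 mm high, on the bench on the right. Loose; leave alone.

How it is judged:
By the outcome, as a careful person would: the job done as asked, in the order asked, and still so for the second after the job is handed in, while the arm keeps its last pose, push and grip.
It also fails if it takes over 72 s, if anything falls off the work surface, if the arm or the gripper's body presses on something with over 40 N, if the wrist force passes 120 N, or if a joint passes its speed limit or range.

ROBOT

A 6-joint arm with a two-finger parallel gripper is mounted at the origin on the work surface. World frame = base frame: x ahead of the robot, y to its left, z up, the work surface at z = 0. Lengths are in m, angles in rad, forces in N, time in s.
With the tool pointing down it reaches from about 0.35 to 0.95 m from the base axis. Payload 17.4 kg.
Tool frame: the origin (TCP) lies midway between the tips of the shut fingers; the grasp point (between the pads) lies 19 mm behind it; z points along the fingers, y is the line along which they close (so a half turn about z gives the same grasp; the last joint's range is limited). The gripper opens to 93 mm and grips with 3 to 60 N. Pads are 15 mm wide; open, the fingers measure 128 mm over their backs; the gripper's body (75 mm by 188 mm) begins 65 mm behind the grasp point.
Start: joints at [1.155, 0.116, 1.442, -0, 1.584, -0.038], TCP at [0.249, 0.627, 0.219] pointing down, gripper open.
Joint ranges: [-2.83, 2.83], [-0.83, 2.19], [0.07, 2.5], [-1.14, 4.28], [0.01, 3], [-2.97, 2.97]. Speed limits (rad/s): [1.89, 1.89, 2.22, 3.14, 3.14, 3.14].

INTERFACE

Orientations are given as a 3x3 rotation matrix whose columns are the frame's x, y, z axes.
In Python, from station import sense, grab_frame, finish_job gives the robot as it stands.
- The arm moves only by the tool servo_tool, never from a script. Its argument "moves" is a list that holds one entry, the list of rows, each a list of 7 numbers: the turn, a rotation vector about the tool's x, y, z in degrees, then the shift along the tool's x, y, z in m, then the opening, from -1 (shut) to 1 (fully open). A call has 1 to 8 rows; each row shifts and turns the commanded pose from where the row before left it, along the tool's axes as they then stand; what a row does not reach is not made up. A row lasts 1/12 s, in which the tool goes at most 41.7 mm and 7.16 degrees, less where a joint would pass 70% of its speed; a pose out of reach is approached as far as the arm can. A call is refused whole if a number of a shift passes 0.0417 or a number of a turn 7.16, either way. A call with a gripper value outside its range is refused whole. The fingers move at their own pace and stop on an object; "newtons" is the grip in N (left out, the last holds). Time passes only in rows, so rows that do not move let the fingers close. It gives the time, the measured TCP pose, the force, the opening and the grip force at its end, in the units of the state.
- sense(): the state, without advancing time (a new reading comes with each control period).
- grab_frame(name): name is "scene" or "top" or "wrist"; returns a dict with "color" (420x560x3 uint8, red, green, blue), "intrinsics" (3x3 intrinsics, pixels), "extrinsics" (4x4, takes a point from camera to world coordinates). Camera axes: x right, y down, z forward; pixel columns grow to the right and rows downward; lengths in m; the calibration is good to about 2 mm. The wrist camera is an equidistant fisheye: a pixel r from the principal point sees the ray r / f radians off the axis. A picture is of the moment at which its call begins. There is no depth.
- finish_job(): hands the job in; it is judged then, once.
The state is a dict: "time_s": time; "joints": joint angles; "qvel": joint speeds; "effort": joint torques, N m; "position": TCP position; "tcp_rot": TCP orientation; "wrist_force": force on the tool from outside, world axes, zero at the start; "wrist_torque": the same for the moment, N m; "opening": finger opening in m; "grasp_force": force on a finger pad.
Only numpy, scipy, OpenCV 4.12 (cv2) and the standard library are available. Lean on these libraries where they do the work, as an engineer would, in place of code of your own. Each camera call takes 0.05 s, during which the arm holds its last target. There are 200 camera calls.

## Working session

There is one attempt and no reset: what is moved stays moved. The work goes in short steps, Python scripts to look and compute and a tool call to move; the robot and the scene stay as the last step left them, time stands still between calls to the robot, and variables do not carry over. Pictures are saved under pics/ and viewed, at most 10 in all, crops included, and the job is handed in when it is done.

Besides the shell and the picture viewer there is one more tool, called after "Request:" as a command line: name --argument value ..., lists and objects as JSON in quotes. servo_tool: Moves the arm, as the interface text tells. Its arguments: {"type":"object","properties":{"moves":{"type":"array","items":{"type":"array","items":{"type":"array","items":{"type":"number"}}}},"newtons":{"type":"number"}},"required":["moves"]}

```bash
mkdir -p pics; python3 - <<'E'
from station import sense, grab_frame
import cv2, numpy as np
s=sense(); print({k:np.round(v,3).tolist() for k,v in s.items()})
for n in("top","scene"):
    f=grab_frame(n); cv2.imwrite(f"pics/{n}0.png",f["color"][...,::-1]); np.savez(f"pics/{n}0.npz",**f); print(n,np.round(f["intrinsics"],1).tolist(),np.round(f["extrinsics"],3).tolist())
E
```

```text
{'time_s': 0.0, 'joints': [1.155, 0.116, 1.442, -0.0, 1.584, -0.038], 'qvel': [0.001, 0.001, 0.0, -0.002, 0.002, 0.001], 'effort': [0.004, -72.127, -62.261, 0.078, 0.024, -0.0], 'position': [0.249, 0.627, 0.218], 'tcp_rot': [[-0.929, 0.369, -0.0], [0.369, 0.929, -0.001], [0.0, -0.001, -1.0]], 'wrist_force': [1.143, -0.388, -0.969], 'wrist_torque': [-0.018, -0.026, -0.039], 'grasp_force': 0.0, 'opening': 0.093}
top [[494.0, 0.0, 278.7], [0.0, 494.0, 211.6], [0.0, 0.0, 1.0]] [[-0.02, -0.998, 0.06, 0.485], [-1.0, 0.019, -0.016, 0.03], [0.015, -0.06, -0.998, 1.244], [0.0, 0.0, 0.0, 1.0]]
scene [[493.5, 0.0, 282.8], [0.0, 493.5, 203.1], [0.0, 0.0, 1.0]] [[0.352, 0.519, -0.779, 1.756], [0.936, -0.192, 0.295, -0.453], [0.003, -0.833, -0.553, 0.951], [0.0, 0.0, 0.0, 1.0]]
```

View pics/top0.png

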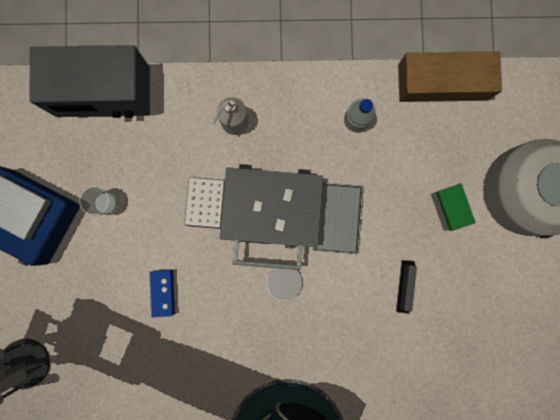

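View pics/scene0.png

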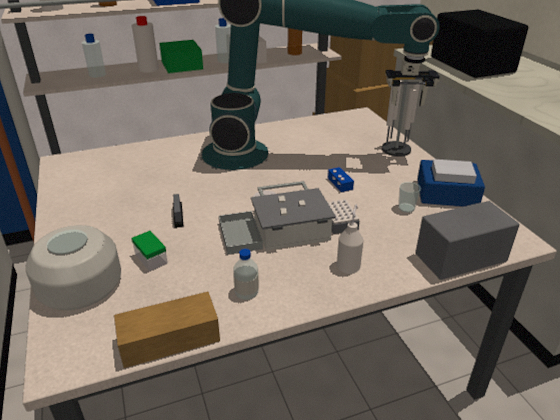

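The top view shows the lid centred near (272,206), with chips at (258,207), (288,195) and (280,225). The tray is to its right (342,217), the scraper is at (406,287), the bar runs along row ~265 and the dish is at (284,283). The scene view agrees. Next I'll measure them.

```bash
cat > h.py <<'E'
import numpy as np, cv2
def ray(f,uv,z):
    K=f["intrinsics"];E=f["extrinsics"]
    d=E[:3,:3]@np.linalg.solve(K,[uv[0],uv[1],1.]);o=E[:3,3]
    return (o+d*(z-o[2])/d[2])
def proj(f,p):
    K=f["intrinsics"];E=f["extrinsics"]
    c=K@(E[:3,:3].T@(np.asarray(p)-E[:3,3])); return c[:2]/c[2]
def blobs(m,lo,hi):
    cs,_=cv2.findContours(m.astype(np.uint8),cv2.RETR_EXTERNAL,cv2.CHAIN_APPROX_NONE)
    return [c for c in cs if lo<cv2.contourArea(c)<hi]
E
python3 - <<'E'
from h import *
f=dict(np.load("pics/top0.npz")); im=f["color"]; g=im.mean(2)
h=cv2.cvtColor(im,cv2.COLOR_RGB2HSV)
for p in [(240,190),(300,200),(258,207),(342,217),(406,287),(402,287),(410,287),(406,275),(350,150)]: print(p,im[p[1],p[0]],end=' ')
print()
roi=np.zeros(g.shape,bool); roi[160:255,215:330]=1
for c in blobs((g>140)&roi&(np.indices(g.shape)[1]>230)&(np.indices(g.shape)[1]<318)&(np.indices(g.shape)[0]>175)&(np.indices(g.shape)[0]<238),15,300):
    r=cv2.minAreaRect(c); print("chip",np.round(r[0],1),np.round(r[1],1),np.round(ray(f,np.array(r[0]),.0995),4))
m=(g<75)
rs=np.zeros(g.shape,bool); rs[250:325,385:425]=1
for c in blobs(m&rs,100,3000):
    r=cv2.minAreaRect(c); b=cv2.boxPoints(r); print("scr",np.round(b,1).tolist(),[np.round(ray(f,q,.016)[:2],4).tolist() for q in b])
crop=cv2.resize(im[150:330,165:425],None,fx=3,fy=3,interpolation=cv2.INTER_CUBIC); cv2.imwrite("pics/c1.png",crop[...,::-1])
E
```

```text
(240, 190) [90 89 86] (300, 200) [85 84 81] (258, 207) [182 177 162] (342, 217) [113 117 108] (406, 287) [38 38 37] (402, 287) [24 24 23] (410, 287) [71 72 71] (406, 275) [29 29 29] (350, 150) [169 157 141] 
chip [279.5 224.5] [ 7.5 10.4] [0.5238 0.0106 0.0995]
chip [257.5 205.5] [9. 7.] [0.5689 0.0608 0.0995]
chip [287.4 194.6] [ 6.8 11.2] [ 0.5931 -0.0091  0.0995]
scr [[395.70001220703125, 311.70001220703125], [401.6000061035156, 259.70001220703125], [416.3999938964844, 261.3999938964844], [410.5, 313.3999938964844]] [[0.3056, -0.2733], [0.4332, -0.2924], [0.4282, -0.3292], [0.3007, -0.3098]]
```

View pics/c1.png

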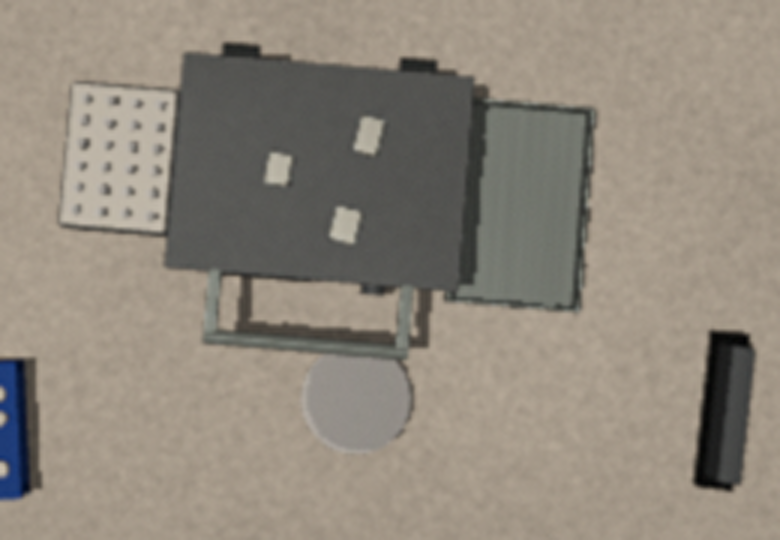

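The zoomed crop shows the lid corners at crop pixels (184,53), (473,75), (458,289) and (166,267). The bar runs from (205,338) to (407,353). The tray lies on the right at x 470–590, and the scraper's left foot edge runs from (710,333) to (697,486).

```bash
python3 - <<'E'
from h import *
from station import sense
f=dict(np.load("pics/top0.npz")); g=f["color"].mean(2)
c=lambda u,v:(165+(u+.5)/3-.5,150+(v+.5)/3-.5)
P=[ray(f,c(*q),.09) for q in [(184,53),(473,75),(458,289),(166,267)]]
P=np.array(P); ctr=P.mean(0); ex=(P[0]+P[1]-P[2]-P[3])[:2]; ey=(P[0]+P[3]-P[1]-P[2])[:2]
print("lid",np.round(P,3).tolist(),ctr,np.linalg.norm(ex)/2,np.linalg.norm(ey)/2,np.degrees([np.arctan2(ex[1],ex[0]),np.arctan2(-ey[0],ey[1])]))
b=[ray(f,c(*q),.085) for q in [(205,338),(407,353)]]; print("bar",b)
yaw=(np.arctan2(ex[1],ex[0])+np.arctan2(-ey[0],ey[1]))/2; R=np.array([[np.cos(yaw),-np.sin(yaw)],[np.sin(yaw),np.cos(yaw)]])
print("bar mid pred",ctr[:2]+R@[-.135,0],"tray edge",ctr[:2]+R@[0,-.115])
print("tray far corners",[ray(f,c(*q),.03) for q in [(594,108),(578,309)]])
m=np.zeros(g.shape,bool); m[250:325,385:425]=1
for k in blobs((g>50)&(g<85)&m,60,3000):
    r=cv2.minAreaRect(k); print("rib",r,ray(f,r[0],.056))
    bx=cv2.boxPoints(r); print([np.round(ray(f,q,.056)[:2],4).tolist() for q in bx])
E
```

```text
lid [[0.661, 0.133, 0.09], [0.639, -0.093, 0.09], [0.472, -0.077, 0.09], [0.494, 0.15, 0.09]] [0.56663599 0.0283897  0.09      ] 0.16790403259985331 0.2273259350972563 [-5.50752348 -5.44319316]
bar [array([0.43820211, 0.12064591, 0.085     ]), array([ 0.42329364, -0.03624782,  0.085     ])]
bar mid pred [0.43225195 0.04127108] tray edge [ 0.55566296 -0.08608559]
tray far corners [array([ 0.61825629, -0.19841814,  0.03      ]), array([ 0.4532321 , -0.18025158,  0.03      ])]
rib ((409.9958801269531, 287.7890319824219), (7.694331645965576, 46.37535858154297), 6.009006023406982) [ 0.36744744 -0.29972621  0.056     ]
[[0.3141, -0.2828], [0.4235, -0.2984], [0.4211, -0.3168], [0.3118, -0.3011]]
```

Request:
servo_tool --moves '[[[0,0,-6.8,0,0,0,1],[0,0,-6.8,0,0,0,1],[0,0,0,-0.0176,-0.032,0,1],[0,0,0,-0.0176,-0.032,0,1],[0,0,0,-0.0176,-0.032,0,1],[0,0,0,-0.0176,-0.032,0,1],[0,0,0,-0.0176,-0.032,0,1],[0,0,0,-0.0176,-0.032,0,1]]]'

```text
time_s: 0.77
position: [0.3268, 0.4208, 0.2183]
tcp_rot: [[-0.99, 0.14, -0.0], [0.14, 0.99, -0.0], [0.0, -0.0, -1.0]]
wrist_force: [0.1, -0.4, 0.3]
opening: 0.0924
grasp_force: 0.0
```

Request:
servo_tool --moves '[[[0,0,0,-0.0176,-0.032,0,1],[0,0,0,-0.0176,-0.032,0,1],[0,0,0,-0.0176,-0.032,0,1],[0,0,0,-0.0176,-0.032,0,1],[0,0,0,-0.0176,-0.032,0,1],[0,0,0,-0.0176,-0.032,0,1],[0,0,0,-0.0176,-0.032,0,1],[0,0,0,-0.0176,-0.032,0,1]]]'

```text
time_s: 1.43
position: [0.4303, 0.1476, 0.2186]
tcp_rot: [[-0.99, 0.14, 0.0], [0.14, 0.99, 0.0], [-0.0, 0.0, -1.0]]
wrist_force: [0.7, 0.6, -0.0]
opening: 0.0929
grasp_force: 0.0
```

```bash
cat >> h.py <<'E'
def to(p,yang,say=True):
    "shift in tool axes (as they will stand after the turn) and tool-z turn so tool y has world angle yang (deg), tool down"
    from station import sense
    s=sense(); R=np.array(s["tcp_rot"]); a=np.degrees(np.arctan2(R[1,1],R[0,1]))
    y=np.radians(yang); Y=np.array([np.cos(y),np.sin(y),0]); X=np.array([Y[1]*-1,Y[0],0]); Z=np.array([0,0,-1.]);
    if np.cross(X,Y)[2]>0: X=-X; 
    X=np.cross(Y,Z)
    d=np.asarray(p)-s["position"]
    print("t",round(s["time_s"],2),"pos",np.round(s["position"],4),"ang",round(a,2),"z",np.round(R[:,2],3),"turnz",round(-(yang-a),2),"shift",np.round([d@X,d@Y,d@Z],4),"F",np.round(s["wrist_force"],1),"open",round(s["opening"],4),"grip",round(s["grasp_force"],1),"q",np.round(s["joints"],2))
E
python3 -c "
from h import *
to([.367,-.299,.12],81.9)"
```

```text
t 1.43 pos [0.4303 0.1476 0.2186] ang 81.96 z [ 0.  0. -1.] turnz 0.06 shift [-2.00e-04 -4.51e-01  9.86e-02] F [ 0.7  0.6 -0. ] open 0.0929 grip 0.0 q [ 0.27 -0.38  1.89 -0.    1.63 -1.16]
```

Request:
servo_tool --moves '[[[0,0,0,0,-0.034,0,1],[0,0,0,0,-0.034,0,1],[0,0,0,0,-0.034,0,1],[0,0,0,0,-0.034,0,1],[0,0,0,0,-0.034,0,1],[0,0,0,0,-0.034,0,1],[0,0,0,0,-0.034,0,1],[0,0,0,0,-0.034,0,1]]]'

```text
time_s: 2.1
position: [0.3914, -0.1215, 0.2186]
tcp_rot: [[-0.99, 0.14, 0.0], [0.14, 0.99, -0.0], [-0.0, -0.0, -1.0]]
wrist_force: [1.5, -0.3, 0.3]
opening: 0.0933
grasp_force: 0.0
```

Request:
servo_tool --moves '[[[0,0,0,0,-0.034,0.01,1],[0,0,0,0,-0.034,0.02,1],[0,0,0,0,-0.034,0.02,1],[0,0,0,0,-0.034,0.02,1],[0,0,0,0,-0.034,0.02,1],[0,0,0,0,-0.009,0.0086,1],[0,0,0,0,0,0,1],[0,0,0,0,0,0,1]]]'

```text
time_s: 2.77
position: [0.3669, -0.2969, 0.1198]
tcp_rot: [[-0.99, 0.141, -0.001], [0.141, 0.99, 0.001], [0.001, 0.001, -1.0]]
wrist_force: [0.2, 1.2, -0.2]
opening: 0.0927
grasp_force: 0.0
```

```bash
python3 -c "
from h import *
from station import grab_frame
to([.367,-.299,.024],81.9)
f=grab_frame('wrist'); cv2.imwrite('pics/w1.png',f['color'][...,::-1]); np.savez('pics/w1.npz',**f); print(f['extrinsics'],f['intrinsics'])"
```

```text
t 2.77 pos [ 0.3669 -0.2969  0.1198] ang 81.89 z [-0.001  0.001 -1.   ] turnz -0.01 shift [-0.0004 -0.002   0.0958] F [ 0.2  1.2 -0.2] open 0.0927 grip 0.0 q [-0.73 -0.3   1.99  0.    1.45 -2.16]
[[ 0.14101871  0.94505322  0.29493751  0.28481897]
 [ 0.9900059  -0.13504615 -0.04063083 -0.28583345]
 [ 0.00143187  0.29771958 -0.95465229  0.28546806]
 [ 0.          0.          0.          1.        ]] [[325.1922621    0.         277.94880106]
 [  0.         325.1922621  211.33313489]
 [  0.           0.           1.        ]]
```

View pics/w1.png

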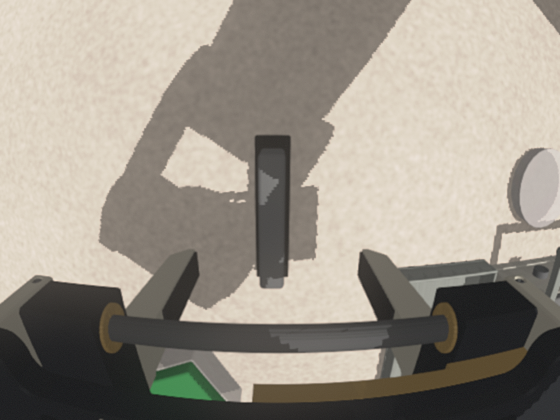

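The wrist view shows the scraper (u≈273, rows 135–288) centred between the fingers and parallel to them. I'll descend and grip it.

Request:
servo_tool --moves '[[[0,0,0,0,-0.001,0.018,1],[0,0,0,0,-0.001,0.018,1],[0,0,0,0,0,0.018,1],[0,0,0,0,0,0.018,1],[0,0,0,0,0,0.016,1],[0,0,0,0,0,0.008,1],[0,0,0,0,0,0,1],[0,0,0,0,0,0,1]]]' --newtons 35

```text
time_s: 3.48
position: [0.3675, -0.2989, 0.0251]
tcp_rot: [[-0.99, 0.139, 0.001], [0.139, 0.99, -0.001], [-0.001, -0.0, -1.0]]
wrist_force: [0.3, 0.5, 0.4]
opening: 0.0929
grasp_force: 0.0
```

Request:
servo_tool --moves '[[[0,0,0,0,0,0,-1],[0,0,0,0,0,0,-1],[0,0,0,0,0,0,-1],[0,0,0,0,0,0,-1],[0,0,0,0,0,0,-1],[0,0,0,0,0,0,-1],[0,0,0,0,0,0,-1],[0,0,0,0,0,0,-1]]]' --newtons 35

```text
time_s: 4.15
position: [0.3668, -0.2992, 0.024]
tcp_rot: [[-0.99, 0.14, -0.0], [0.14, 0.99, 0.0], [0.0, 0.0, -1.0]]
wrist_force: [0.3, 0.2, 0.9]
opening: 0.0442
grasp_force: 0.0
```

Request:
servo_tool --moves '[[[0,0,0,0,0,0,-1],[0,0,0,0,0,0,-1]]]'

```text
time_s: 4.32
position: [0.3669, -0.2992, 0.024]
tcp_rot: [[-0.99, 0.14, -0.0], [0.14, 0.99, 0.0], [0.0, 0.0, -1.0]]
wrist_force: [0.3, -0.0, 1.0]
opening: 0.0307
grasp_force: 0.0
```

Request:
servo_tool --moves '[[[0,0,0,0,0,0,-1],[0,0,0,0,0,0,-1],[0,0,0,0,0,0,-1],[0,0,0,0,0,0,-1],[0,0,0,0,0,0,-1]]]'

```text
time_s: 4.73
position: [0.3669, -0.2992, 0.0241]
tcp_rot: [[-0.99, 0.14, -0.0], [0.14, 0.99, -0.0], [-0.0, -0.0, -1.0]]
wrist_force: [0.2, -0.6, -0.3]
opening: 0.0198
grasp_force: 35.0
```

Request:
servo_tool --moves '[[[0,0,0,0,0,-0.01,-1],[0,0,0,0,0,-0.02,-1],[0,0,0,0,0,-0.03,-1],[0,0,0,0,0,-0.035,-1],[0,0,0,0,0,-0.035,-1],[0,0,0,0,0,-0.03,-1],[0,0,-2.6,0,0,-0.01,-1],[0,0,0,0,0,0,-1]]]'

```text
time_s: 5.4
position: [0.3675, -0.2997, 0.1978]
tcp_rot: [[-0.996, 0.093, 0.004], [0.093, 0.996, -0.003], [-0.004, -0.003, -1.0]]
wrist_force: [0.0, 0.4, -2.0]
opening: 0.0197
grasp_force: 35.0
```

```bash
python3 -c "
from h import *
to([.5702,.1185,.19],84.5)"
```

```text
t 5.4 pos [ 0.3675 -0.2997  0.1978] ang 84.68 z [ 0.004 -0.003 -1.   ] turnz 0.18 shift [-0.1617  0.4357  0.0078] F [ 0.   0.4 -2. ] open 0.0197 grip 35.0 q [-0.74 -0.33  1.89  0.    1.58 -2.22]
```

Request:
servo_tool --moves '[[[0,0,0,-0.0115,0.031,0,-1],[0,0,0,-0.0115,0.031,0,-1],[0,0,0,-0.0115,0.031,0,-1],[0,0,0,-0.0115,0.031,0,-1],[0,0,0,-0.0115,0.031,0,-1],[0,0,0,-0.0115,0.031,0,-1],[0,0,0,-0.0115,0.031,0,-1],[0,0,0,-0.0115,0.031,0,-1]]]'

```text
time_s: 6.07
position: [0.4819, -0.0593, 0.193]
tcp_rot: [[-0.995, 0.096, -0.001], [0.096, 0.995, 0.0], [0.001, 0.0, -1.0]]
wrist_force: [0.7, -1.2, -1.0]
opening: 0.0198
grasp_force: 35.0
```

Request:
servo_tool --moves '[[[0,0,0,-0.0115,0.031,0,-1],[0,0,0,-0.0115,0.031,0,-1],[0,0,0,-0.0115,0.031,0,-1],[0,0,0,-0.0115,0.031,0,-1],[0,0,0,-0.0115,0.031,0,-1],[0,0,0,-0.0115,0.031,0,-1],[0,0,0,0,0,0,-1],[0,0,0,0,0,0,-1]]]'

```text
time_s: 6.73
position: [0.568, 0.1187, 0.1923]
tcp_rot: [[-0.996, 0.094, -0.003], [0.094, 0.996, -0.0], [0.003, -0.001, -1.0]]
wrist_force: [-0.1, -0.0, -1.6]
opening: 0.0199
grasp_force: 35.0
```

```bash
python3 -c "
from h import *
to([.5702,.1185,.1155],84.5)"
```

```text
t 6.73 pos [0.568  0.1187 0.1923] ang 84.62 z [-0.003 -0.    -1.   ] turnz 0.12 shift [-0.0023 -0.      0.0768] F [-0.1 -0.  -1.6] open 0.0199 grip 35.0 q [ 0.16 -0.08  1.68  0.    1.54 -1.31]
```

Request:
servo_tool --moves '[[[0,0,0,-0.001,0,0.02,-1],[0,0,0,0,0,0.02,-1],[0,0,0,0,0,0.018,-1],[0,0,0,0,0,0.01,-1],[0,0,0,0,0,0.006,-1],[0,0,0,0,0,0.003,-1],[0,0,0,0,0,0,-1],[0,0,0,0,0,0,-1]]]'

```text
time_s: 7.4
position: [0.5696, 0.1173, 0.1179]
tcp_rot: [[-0.995, 0.095, 0.001], [0.095, 0.995, 0.0], [-0.001, 0.0, -1.0]]
wrist_force: [0.3, -0.6, -0.8]
opening: 0.0197
grasp_force: 35.0
```

```bash
python3 -c "
from h import *
from station import grab_frame
to([.5702,.1185,.1155],84.5)
f=grab_frame('scene'); cv2.imwrite('pics/s2.png',cv2.resize(f['color'][160:260,200:370],None,fx=4,fy=4)[...,::-1])"
```

```text
t 7.4 pos [0.5696 0.1173 0.1179] ang 84.54 z [ 0.001  0.    -1.   ] turnz 0.04 shift [-0.0005  0.0012  0.0024] F [ 0.3 -0.6 -0.8] open 0.0197 grip 35.0 q [ 0.16 -0.04  1.77 -0.    1.41 -1.32]
```

View pics/s2.png

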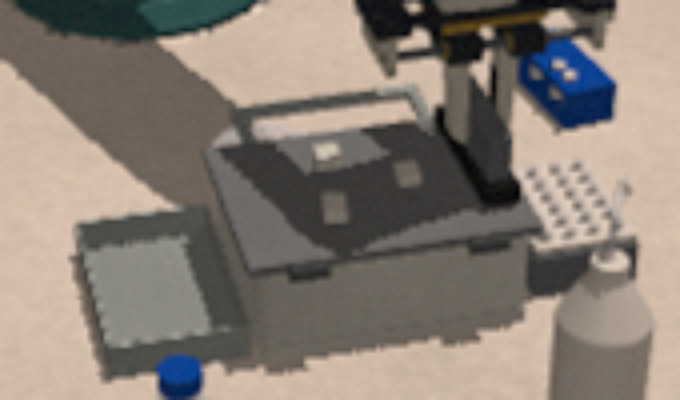

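The view shows the scraper just over the lid's left end, with the three chips ahead of it and the tray on the far side. I'll lower it slightly and sweep.

Request:
servo_tool --moves '[[[0,0,0,0,0,0.0015,-1],[0,0,0,0,-0.004,0,-1],[0,0,0,0,-0.009,0,-1],[0,0,0,0,-0.009,0,-1],[0,0,0,0,-0.009,0,-1],[0,0,0,0,-0.009,0,-1],[0,0,0,0,-0.009,0,-1],[0,0,0,0,-0.009,0,-1]]]'

```text
time_s: 8.12
position: [0.5637, 0.0586, 0.1156]
tcp_rot: [[-0.995, 0.095, 0.0], [0.095, 0.995, 0.0], [-0.0, 0.0, -1.0]]
wrist_force: [-0.1, -0.4, -0.9]
opening: 0.0195
grasp_force: 35.0
```

Request:
servo_tool --moves '[[[0,0,0,0,-0.009,0,-1],[0,0,0,0,-0.009,0,-1],[0,0,0,0,-0.009,0,-1],[0,0,0,0,-0.009,0,-1],[0,0,0,0,-0.009,0,-1],[0,0,0,0,-0.009,0,-1],[0,0,0,0,-0.009,0,-1],[0,0,0,0,-0.009,0,-1]]]'

```text
time_s: 8.78
position: [0.5569, -0.0128, 0.1155]
tcp_rot: [[-0.995, 0.095, -0.0], [0.095, 0.995, 0.0], [0.0, 0.0, -1.0]]
wrist_force: [0.9, 0.3, -1.4]
opening: 0.0199
grasp_force: 35.0
```

```bash
python3 -c "
from h import *
to([.5666-.005-.0117,.0284+.0005-.1214,.1165],84.5)"
```

```text
t 8.78 pos [ 0.5569 -0.0128  0.1155] ang 84.56 z [-0.  0. -1.] turnz 0.06 shift [-0.0007 -0.08   -0.001 ] F [ 0.9  0.3 -1.4] open 0.0199 grip 35.0 q [-0.07 -0.09  1.82  0.    1.41 -1.54]
```

Request:
servo_tool --moves '[[[0,0,0,0,-0.009,0,-1],[0,0,0,0,-0.009,0,-1],[0,0,0,0,-0.009,0,-1],[0,0,0,0,-0.009,0,-1],[0,0,0,0,-0.009,0,-1],[0,0,0,0,-0.009,0,-1],[0,0,0,0,-0.009,0,-1],[0,0,0,0,-0.009,0,-1]]]'

```text
time_s: 9.45
position: [0.55, -0.0846, 0.1155]
tcp_rot: [[-0.995, 0.095, -0.0], [0.095, 0.995, -0.0], [0.0, -0.0, -1.0]]
wrist_force: [-0.8, 0.3, -0.8]
opening: 0.0198
grasp_force: 35.0
```

Request:
servo_tool --moves '[[[0,0,0,0,-0.009,0,-1],[0,0,0,0,-0.004,0,-1],[0,0,0,0,0,0,-1],[0,0,0,0,0,0,-1],[0,0,0,0,0,-0.01,-1],[0,0,0,0,0,-0.02,-1],[0,0,0,0,0,-0.03,-1],[0,0,0,0,0,-0.02,-1]]]'

```text
time_s: 10.12
position: [0.5492, -0.0961, 0.1986]
tcp_rot: [[-0.996, 0.094, 0.002], [0.094, 0.996, -0.0], [-0.002, -0.0, -1.0]]
wrist_force: [0.5, 0.4, -0.7]
opening: 0.0201
grasp_force: 35.0
```

```bash
python3 -c "
from h import *
from station import grab_frame
to([.367,-.299,.19],81.9)
a=[cv2.resize(grab_frame('scene')['color'][170:260,200:350],(640,384)),cv2.resize(grab_frame('top')['color'][160:260,210:370],(320,200))]
c=np.zeros((600,640,3),np.uint8); c[:384]=a[0]; c[390:590,:320]=a[1]
cv2.imwrite('pics/s3.png',c[...,::-1])"
```

```text
t 10.12 pos [ 0.5492 -0.0961  0.1986] ang 84.59 z [ 0.002 -0.    -1.   ] turnz 2.69 shift [ 0.1518 -0.2265  0.0086] F [ 0.5  0.4 -0.7] open 0.0201 grip 35.0 q [-0.22 -0.14  1.72  0.    1.55 -1.7 ]
```

View pics/s3.png

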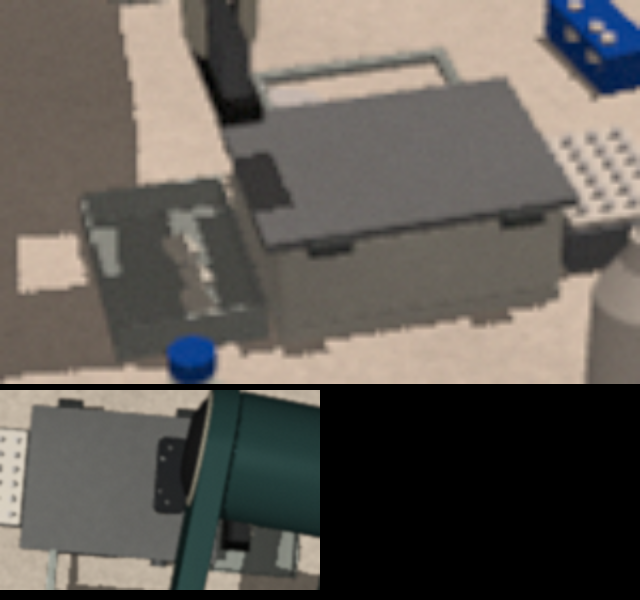

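The lid is empty and white pieces lie in the tray (crop ~(190,260)). I'll take the scraper back to its old open spot.

Request:
servo_tool --moves '[[[0,0,2.6,0,0,0,-1],[0,0,0,0.0217,-0.0324,0.001,-1],[0,0,0,0.0217,-0.0324,0.001,-1],[0,0,0,0.0217,-0.0324,0.001,-1],[0,0,0,0.0217,-0.0324,0.001,-1],[0,0,0,0.0217,-0.0324,0.001,-1],[0,0,0,0.0217,-0.0324,0.002,-1],[0,0,0,0.0217,-0.0324,0.002,-1]]]'

```text
time_s: 10.88
position: [0.3653, -0.3005, 0.1862]
tcp_rot: [[-0.99, 0.139, 0.0], [0.139, 0.99, 0.0], [-0.0, 0.0, -1.0]]
wrist_force: [1.0, -1.1, -1.8]
opening: 0.0198
grasp_force: 35.0
```

Request:
servo_tool --moves '[[[0,0,0,0,0,0,-1],[0,0,0,0,0,0.03,-1],[0,0,0,0,0,0.03,-1],[0,0,0,0,0,0.03,-1],[0,0,0,0,0,0.03,-1],[0,0,0,0,0,0.02,-1],[0,0,0,0,0,0,-1],[0,0,0,0,0,0,-1]]]'

```text
time_s: 11.55
position: [0.3665, -0.2993, 0.0461]
tcp_rot: [[-0.99, 0.14, -0.002], [0.14, 0.99, 0.001], [0.002, 0.001, -1.0]]
wrist_force: [-0.1, 0.0, -0.7]
opening: 0.0196
grasp_force: 35.0
```

```bash
python3 -c "
from h import *
to([.367,-.299,.0242],81.9)"
```

```text
t 11.55 pos [ 0.3665 -0.2993  0.0461] ang 81.98 z [-0.002  0.001 -1.   ] turnz 0.08 shift [-0.0005  0.0004  0.0219] F [-0.1  0.  -0.7] open 0.0196 grip 35.0 q [-0.74 -0.23  2.06 -0.    1.32 -2.17]
```

Request:
servo_tool --moves '[[[0,0,0,0,0,0.01,-1],[0,0,0,0,0,0.007,-1],[0,0,0,0,0,0.0045,-1],[0,0,0,0,0,0,-1],[0,0,0,0,0,0,-1],[0,0,0,0,0,0,-1]]]'

```text
time_s: 12.05
position: [0.3669, -0.3, 0.0255]
tcp_rot: [[-0.99, 0.14, 0.0], [0.14, 0.99, -0.0], [-0.0, -0.0, -1.0]]
wrist_force: [-0.3, -0.4, -1.6]
opening: 0.0202
grasp_force: 35.0
```

Request:
servo_tool --moves '[[[0,0,0,0,0,0,0.2],[0,0,0,0,0,0,0.2],[0,0,0,0,0,0,0.2],[0,0,0,0,0,0,0.2],[0,0,0,0,0,0,0.2],[0,0,0,0,0,0,0.2]]]'

```text
time_s: 12.55
position: [0.3668, -0.2999, 0.0251]
tcp_rot: [[-0.99, 0.14, 0.0], [0.14, 0.99, -0.0], [-0.0, -0.0, -1.0]]
wrist_force: [-0.3, 0.5, 0.4]
opening: 0.054
grasp_force: 0.0
```

Request:
servo_tool --moves '[[[0,0,0,0,0,-0.01,0.2],[0,0,0,0,0,-0.03,0.2],[0,0,0,0,0,-0.035,0.2],[0,0,0,0,0,-0.035,0.2],[0,0,0,0,0,-0.035,0.2],[0,0,0,0,0,-0.035,0.2],[0,0,0,0,0,0,0.2],[0,0,0,0,0,0,0.2]]]'

```text
time_s: 13.22
position: [0.3672, -0.3003, 0.2076]
tcp_rot: [[-0.99, 0.14, 0.003], [0.14, 0.99, -0.003], [-0.003, -0.002, -1.0]]
wrist_force: [0.6, -0.7, -0.9]
opening: 0.0556
grasp_force: 0.0
```

```bash
python3 -c "
from h import *
to([.4323,.0413,.2],-5.5)"
```

```text
t 13.22 pos [ 0.3672 -0.3003  0.2076] ang 81.95 z [ 0.003 -0.003 -1.   ] turnz 87.45 shift [0.3463 0.032  0.0076] F [ 0.6 -0.7 -0.9] open 0.0556 grip 0.0 q [-0.74 -0.33  1.87 -0.    1.6  -2.17]
```

Request:
servo_tool --moves '[[[0,0,7,0,0,0,-0.14],[0,0,7,0,0,0,-0.14],[0,0,7,0,0,0,-0.14],[0,0,7,0,0,0,-0.14],[0,0,7,0,0,0,-0.14],[0,0,7,0,0,0,-0.14],[0,0,7,0,0,0,-0.14],[0,0,7,0,0,0,-0.14]]]'

```text
time_s: 13.88
position: [0.3664, -0.2995, 0.2038]
tcp_rot: [[-0.432, 0.902, -0.001], [0.902, 0.432, 0.001], [0.002, -0.001, -1.0]]
wrist_force: [0.5, -0.3, -0.8]
opening: 0.0402
grasp_force: 0.0
```

Request:
servo_tool --moves '[[[0,0,7,0,0,0,-0.14],[0,0,7,0,0,0,-0.14],[0,0,7,0,0,0,-0.14],[0,0,7,0,0,0,-0.14],[0,0,3.4,0,0,0,-0.14],[0,0,0,0.03,0.0025,0,-0.14],[0,0,0,0.03,0.0025,0,-0.14],[0,0,0,0.03,0.0025,0,-0.14]]]'

```text
time_s: 14.55
position: [0.3822, -0.2099, 0.2037]
tcp_rot: [[0.096, 0.995, -0.002], [0.995, -0.096, 0.001], [0.001, -0.002, -1.0]]
wrist_force: [0.3, -0.4, -0.6]
opening: 0.04
grasp_force: 0.0
```

Request:
servo_tool --moves '[[[0,0,0,0.032,0.003,0,-0.14],[0,0,0,0.032,0.003,0,-0.14],[0,0,0,0.032,0.003,0,-0.14],[0,0,0,0.032,0.003,0,-0.14],[0,0,0,0.032,0.003,0,-0.14],[0,0,0,0.032,0.003,0,-0.14],[0,0,0,0.032,0.003,0,-0.14],[0,0,0,0.032,0.003,0,-0.14]]]'

```text
time_s: 15.22
position: [0.4304, 0.0432, 0.204]
tcp_rot: [[0.095, 0.995, -0.001], [0.995, -0.095, -0.0], [-0.0, -0.001, -1.0]]
wrist_force: [0.4, -0.3, -0.3]
opening: 0.0399
grasp_force: 0.0
```

```bash
python3 -c "
from h import *
from station import grab_frame
to([.4315,.0417,.13],-5.5)
f=grab_frame('top')['color']
a=[cv2.resize(grab_frame('wrist')['color'],(480,360)),cv2.resize(f[160:330,210:430],(310,240))]
c=np.zeros((600,800,3),np.uint8); c[:360,:480]=a[0]; c[360:,:310]=a[1]; s=grab_frame('scene')['color']; c[360:,320:800]=cv2.resize(s[150:270,140:380],(480,240))
cv2.imwrite('pics/s4.png',c[...,::-1])"
```

```text
t 15.22 pos [0.4304 0.0432 0.204 ] ang -5.44 z [-0.001 -0.    -1.   ] turnz 0.06 shift [-0.0014  0.0012  0.074 ] F [ 0.4 -0.3 -0.3] open 0.0399 grip 0.0 q [ 0.04 -0.43  1.95 -0.    1.62  0.14]
```

View pics/s4.png

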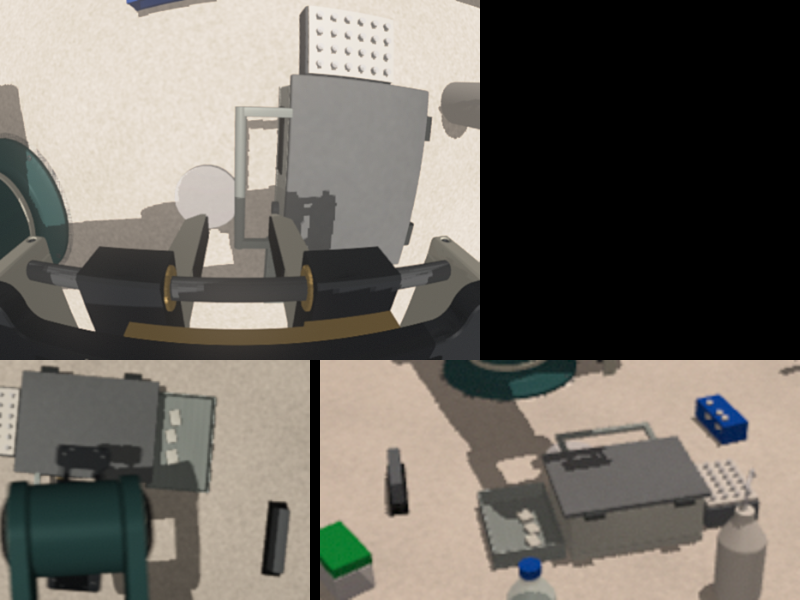

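All three chips are in the tray (top inset at (175,415), (171,437), (171,457)) and the scraper stands alone at (275,540). In the wrist view the bar (u≈240) is centred between the fingers, so I'll descend and grip it.

Request:
servo_tool --moves '[[[0,0,0,-0.001,0.001,0.02,-0.14],[0,0,0,0,0,0.025,-0.14],[0,0,0,0,0,0.025,-0.14],[0,0,0,0,0,0.025,-0.14],[0,0,0,0,0,0.02,-0.14],[0,0,0,0,0,0.015,-0.14],[0,0,0,0,0,0.008,-0.14],[0,0,0,0,0,0,-0.14]]]'

```text
time_s: 16.03
position: [0.4307, 0.0396, 0.0651]
tcp_rot: [[0.096, 0.995, -0.003], [0.995, -0.096, -0.0], [-0.001, -0.003, -1.0]]
wrist_force: [0.2, -0.3, 0.0]
opening: 0.0392
grasp_force: 0.0
```

Request:
servo_tool --moves '[[[0,0,0,0,0,0,-0.5],[0,0,0,0,0,0,-0.7],[0,0,0,0,0,0,-1],[0,0,0,0,0,0,-1],[0,0,0,0,0,0,-1],[0,0,0,0,0,0,-1],[0,0,0,0,0,0,-1],[0,0,0,0,0,0,-1]]]' --newtons 30

```text
time_s: 16.7
position: [0.4318, 0.0405, 0.0676]
tcp_rot: [[0.095, 0.995, -0.0], [0.995, -0.095, -0.0], [-0.0, -0.0, -1.0]]
wrist_force: [-4.9, -0.8, 5.5]
opening: 0.011
grasp_force: 30.0
```

```bash
python3 -c "
from h import *
to([.4315,.0417,.066],-5.5)"
```

```text
t 16.7 pos [0.4318 0.0405 0.0676] ang -5.44 z [-0. -0. -1.] turnz 0.06 shift [ 0.0012 -0.0004  0.0016] F [-4.9 -0.8  5.5] open 0.011 grip 30.0 q [ 0.03 -0.36  2.12 -0.    1.38  0.13]
```

Request:
servo_tool --moves '[[[0,0,0,0,0.0003,-0.0115,-1],[0,0,0,0,0.0009,-0.0115,-1],[0,0,0,0,0.0015,-0.0114,-1],[0,0,0,0,0.0021,-0.0113,-1],[0,0,0,0,0.0027,-0.0112,-1],[0,0,0,0,0,0,-1]]]' --newtons 45

```text
time_s: 17.2
position: [0.4395, 0.0395, 0.1265]
tcp_rot: [[0.095, 0.995, -0.0], [0.995, -0.095, -0.0], [-0.0, -0.0, -1.0]]
wrist_force: [-9.5, -3.7, -0.1]
opening: 0.0107
grasp_force: 45.0
```

```bash
python3 -c "
from h import *
to([.4318+.0075*.995,.0405,.0676+.0569],-5.5)"
```

```text
t 17.2 pos [0.4395 0.0395 0.1265] ang -5.45 z [-0. -0. -1.] turnz 0.05 shift [ 0.0009 -0.0004  0.002 ] F [-9.5 -3.7 -0.1] open 0.0107 grip 45.0 q [ 0.03 -0.38  2.04 -0.    1.48  0.13]
```

Request:
servo_tool --moves '[[[0,0,0,0,0.0025,-0.011,-1],[0,0,0,0,0.0038,-0.0109,-1],[0,0,0,0,0.0044,-0.0106,-1],[0,0,0,0,0.005,-0.0104,-1],[0,0,0,0,0.0055,-0.0101,-1],[0,0,0,0,0,0,-1]]]'

```text
time_s: 17.7
position: [0.4612, 0.0372, 0.1797]
tcp_rot: [[0.095, 0.995, 0.001], [0.995, -0.095, -0.001], [-0.001, 0.001, -1.0]]
wrist_force: [-9.3, -5.7, 2.6]
opening: 0.011
grasp_force: 45.0
```

Request:
servo_tool --moves '[[[0,0,0,0,0.006,-0.0098,-1],[0,0,0,0,0.0065,-0.0095,-1],[0,0,0,0,0.007,-0.0091,-1],[0,0,0,0,0.0075,-0.0088,-1],[0,0,0,0,0.0079,-0.0084,-1],[0,0,0,0,0,0,-1],[0,0,0,0,0,0,-1],[0,0,0,0,0,0,-1]]]'

```text
time_s: 18.37
position: [0.4945, 0.0338, 0.2249]
tcp_rot: [[0.095, 0.995, -0.001], [0.995, -0.095, -0.001], [-0.001, -0.001, -1.0]]
wrist_force: [-19.5, -7.8, 13.9]
opening: 0.0109
grasp_force: 45.0
```

```bash
python3 -c "
from h import *
from station import grab_frame
to([.4318+.0644*.995,.0405-.0062,.066+.1556],-5.5)
hx=.5666+.085*.9954-.0; hy=.0284-.085*.0958
from station import sense
p=sense()['position']; r=np.array(p)+[0,0,.019]-[hx,hy,.085]; fr=-(r[0]*.9954-r[1]*.0958); print('angle',np.degrees(np.arctan2(r[2],fr)),'radius',np.hypot(fr,r[2]))
np.savez('pics/sc5.npz',**grab_frame('scene')); f=grab_frame('top')['color']; s=np.load('pics/sc5.npz')['color']
c=np.zeros((600,800,3),np.uint8); c[:360,:760]=cv2.resize(s[130:275,130:436],(760,360)); c[360:,:310]=cv2.resize(f[160:330,210:430],(310,240)); c[360:,320:640]=cv2.resize(grab_frame('wrist')['color'],(320,240))
cv2.imwrite('pics/s5.png',c[...,::-1])"
```

```text
t 18.37 pos [0.4945 0.0338 0.2249] ang -5.47 z [-0.001 -0.001 -1.   ] turnz 0.03 shift [0.0006 0.0013 0.0033] F [-19.5  -7.8  13.9] open 0.0109 grip 45.0 q [ 0.02 -0.28  1.81 -0.    1.62  0.11]
angle 45.29930645539969 radius 0.2236191167677817
```

View pics/s5.png

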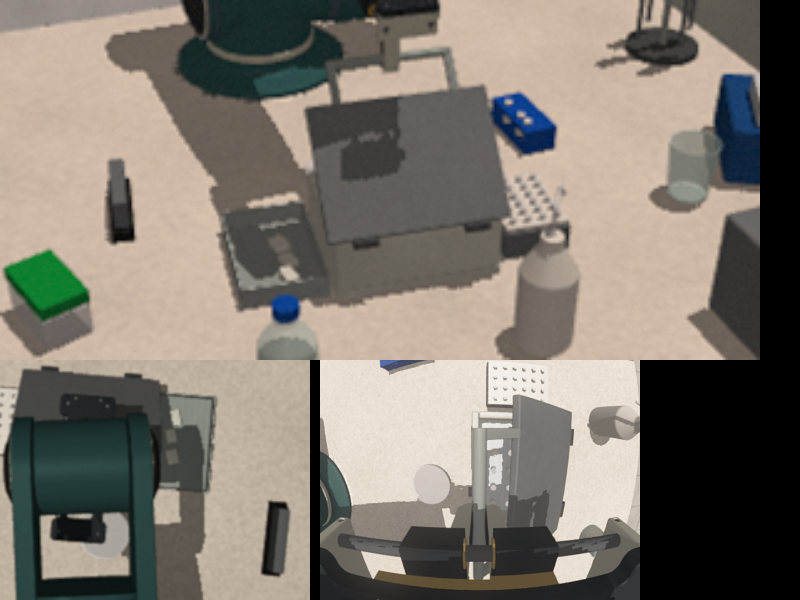

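The picture shows the lid held up by the bar, the chips in the tray (near (285,260)), and everything else undisturbed. I'll ease the radial preload, then check the angle from the lid's front corners, at picture pixels (307,108) and (487,87).

Request:
servo_tool --moves '[[[0,0,0,0,-0.001,-0.001,-1],[0,0,0,0,0,0,-1],[0,0,0,0,0,0,-1],[0,0,0,0,0,0,-1],[0,0,0,0,0,0,-1],[0,0,0,0,0,0,-1]]]'

```text
time_s: 19.02
position: [0.4941, 0.0339, 0.2247]
tcp_rot: [[0.095, 0.995, -0.0], [0.995, -0.095, -0.001], [-0.001, -0.0, -1.0]]
wrist_force: [-5.1, -7.3, 2.0]
opening: 0.0108
grasp_force: 45.0
```

```bash
python3 -c "
from h import *
from station import sense
to([.4955,.034,.2236],-5.5)
f=dict(np.load('pics/sc5.npz')); s=760/306
print('meas',[((u+.5)/s-.5+130,(v+.5)/(360/145)-.5+130) for u,v in [(307,108),(487,87),(331,242),(507,212)]])
ex=np.array([.9954,-.0958,0]);ey=np.array([.0958,.9954,0]);ez=np.array([0,0,1.])
H=np.array([.5666,.0284,0])+.085*ex+.085*ez
for t in (0,42,45,48):
    a=np.radians(t); fw=-np.cos(a)*ex+np.sin(a)*ez; n=np.sin(a)*ex+np.cos(a)*ez
    print(t,[np.round(proj(f,H+d*fw+.005*n+y*ey),1).tolist() for d in(.17,0) for y in (-.115,.115)])
g=dict(np.load('pics/scene0.npz'))
"
```

```text
t 19.02 pos [0.4941 0.0339 0.2247] ang -5.48 z [-0.    -0.001 -1.   ] turnz 0.02 shift [0.0003 0.0014 0.0011] F [-5.1 -7.3  2. ] open 0.0108 grip 45.0 q [ 0.02 -0.28  1.81 -0.    1.62  0.11]
meas [(253.30921052631578, 173.20138888888889), (325.7828947368421, 164.74305555555554), (262.97236842105264, 227.17361111111111), (333.8355263157895, 215.09027777777777)]
0 [[250.5, 196.5], [318.4, 186.9], [262.6, 226.8], [336.2, 215.3]]
42 [[252.6, 173.4], [324.8, 163.9], [262.8, 227.8], [336.5, 216.3]]
45 [[252.9, 172.6], [325.5, 163.1], [262.9, 227.9], [336.6, 216.4]]
48 [[253.4, 171.9], [326.3, 162.4], [262.9, 228.0], [336.6, 216.5]]
```

```bash
python3 -c "
from h import *
from station import sense, finish_job
s=sense(); print(np.round(s['qvel'],4), s['grasp_force'], s['opening'])
print(finish_job())"
```

```text
[-0.0005 -0.0006 -0.0006  0.0011 -0.0033 -0.0004] 44.980342984199524 0.010828162993524135
the job is handed in; nothing more can be done
None
```

The job is handed in after 19 s of robot time: all three chips are in the tray, the scraper stands released at its original spot on the open bench, and the gripper holds the lid steady at about 45° (44–45° from the arm's position, as the camera could not confirm it more closely).

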